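# Slide the pizza board out for pick-up

## Task

Pushing only, without gripping or lifting anything, slide the larger of the two round pizza boards on the white bed until it sticks out about 40 mm over the bed's far edge, the one facing the outfeed belt, so that the pick-up can take hold of its rim. When it lies there, press the call button beside the bed down and let go, and finish with the robot clear of everything. Leave the smaller board and everything else where they are.

Things in the scene. Friction and masses are not known exactly. Their poses are not given: they have to be found in the camera images.
- large_board: the larger of two loose round pizza boards lying flat on the white bed: pressed-wood disc, 160 mm diameter, 8 mm thick, about 0.14 kg (varies); slides with ordinary friction. Origin: centre of its underside, z up
- small_board: the smaller round pizza board, 110 mm diameter, 8 mm thick, lying on the bed beside the large one (either side); to be left alone. Origin: centre of its underside
- bed: white plastic transfer bed fixed to the table: block 280 mm (its x) by 430 mm (its y) by 60 mm high with a plain flat top, no rims. Origin: centre of its underside, on the table. Its x axis points away from the robot, square to its far long edge; it may be turned up to 12 degrees
- bed_edge (a point): middle of the top of the bed's far long edge (the edge away from the robot, facing the outfeed belt), 140 mm along the bed's x from its centre and 60 mm above the table. x axis: outward, over the edge; y axis: along the edge. The belt beyond lies lower than the bed's top and does not touch the board
- call (a joint): travel of the call button in m: 0 up, 0.006 fully down; sprung, 5 N at the bottom; it counts as pressed past 0.004 and springs back when released
- call_top (a point): centre of the top of the call button: round black button, 44 mm diameter, in a grey housing fixed to the table, pressed straight down; it stands left or right of the bed
- shaker: aluminium shaker jar, 52 mm diameter, 110 mm high, standing on the table at the other side of the bed from the button. To be left alone. Origin: centre of its underside
- sauce_bottle: white squeeze bottle, 60 mm diameter, 170 mm high, standing on the table left of and beyond the bed. To be left alone. Origin: centre of its underside
- topping_bowl: steel bowl, 110 mm diameter at the rim, 50 mm high, on the table right of and beyond the bed. To be left alone. Origin: centre of its underside
- turner: spatula 260 mm long lying on the table, well right of the bed, beyond the button or shaker; its x axis runs from handle to blade. To be left alone
- measuring_cup: aluminium cup, 72 mm diameter, 70 mm high, on the table, well left of the bed. To be left alone. Origin: centre of its underside

How it is judged:
By the outcome, as a careful person would: the job done as asked, in the order asked, and still so for the second after the job is handed in, with the robot touching nothing.
It also fails if it takes over 51 s, if anything falls off the work surface, if the arm or the gripper's body presses on something with over 40 N, if the wrist force passes 120 N, or if a joint passes its speed limit or range.

## Robot

A 6-joint arm with a two-finger parallel gripper is mounted at the origin on the work surface. World frame = base frame: x ahead of the robot, y to its left, z up, the work surface at z = 0. Lengths are in mm, angles in rad, forces in N, time in s.
With the tool pointing down it reaches from about 350 to 975 mm from the base axis. Payload 7.1 kg.
Tool frame: the origin (TCP) lies at the very end of the fingers, on their centre line; the grasp point (between the pads) lies 19 mm behind it (ctrl.grip_point_offset is the distance from the TCP to the grasp point, in mm); z points along the fingers, y is the direction in which the jaws open and shut (so a half turn about z gives the same grasp; the last joint's range is limited). The gripper opens to 88 mm and grips with 3 to 60 N. Pads are 20 mm wide; open, the fingers measure 115 mm over their backs; the gripper's body (75 mm by 178 mm) begins 61 mm behind the grasp point.
Start: joints at [-1.18, 0.423, 1.63, -0, 1.089, -0.019], TCP at [249.031, -573.226, 222.675] pointing down, gripper open.
Joint ranges: [-3, 3], [-0.9, 2.11], [0.09, 2.58], [-1.31, 4.45], [0.11, 2.69], [-2.54, 2.54]. Speed limits (rad/s): [2.39, 2.39, 3.01, 3.14, 3.14, 3.14].

## Interface

Orientations are given as a rotation vector (axis times angle).
In Python, from workcell import ctrl gives the robot as it stands.
- The arm moves only by the tool move_arm, never from a script. Its argument "increments" is one flat list of numbers, 5 for each row, row after row: the closure in counts, from 0 (fully open) to 255 (shut), then the shift along the tool's x, y, z in mm, then the turn about the tool's z in degrees. In form: [grip, dx, dy, dz, yaw, grip, dx, dy, dz, yaw, ...]. A call has 1 to 12 rows; each row is the pose to reach, as a shift and turn from the pose measured when the call began, along the tool's axes at that moment; what a row does not reach only later rows make up. A row lasts 1/8 s, in which the tool goes at most 62.5 mm and 10.7 degrees, less where a joint would pass 70% of its speed; a pose out of reach is approached as far as the arm can. A call with a gripper value outside its range is refused whole. The fingers move at their own pace and stop on an object; the grip force is fixed at half the most. Time passes only in rows, so rows that repeat a pose let the fingers close. It gives the time, the measured TCP pose, the force and the opening at its end, in the units of the state.
- ctrl.get_obs(): the state, without advancing time (a new reading comes with each control period).
- ctrl.get_image(name): name is "side" or "top" or "wrist"; returns a dict with "frame" (384x512x3 uint8, red, green, blue), "vertical_fov" (degrees; the focal length in pixels is half the picture's height over the tangent of half this angle, whatever the lens; pixels are square), "cx", "cy" (the principal point, pixels), "pose" (4x4, takes a point from camera to world coordinates); the wrist camera has in their place "mount" (4x4, takes a point from camera to tool coordinates, whose origin is the TCP and whose axes are the flange's). Camera axes: x right, y down, z forward; pixel columns grow to the right and rows downward; lengths in mm; the calibration is good to about 2 mm. A picture is of the moment at which its call begins: read the wrist's pose just before it. There is no depth.
- ctrl.close_job(): hands the job in, once; it reports no verdict.
The state is a dict: "t": time; "qpos": joint angles; "qvel": joint speeds; "joint_torque": joint torques, N m; "ee_pos": TCP position; "orientation": TCP orientation; "ft_force": force on the tool from outside, world axes, zero at the start; "moment": the same for the moment, N m; "width": finger opening in mm.
Only numpy, scipy, OpenCV 4.12 (cv2) and the standard library are available. Lean on these libraries where they do the work, as an engineer would, in place of code of your own. Each camera call takes 0.05 s, during which the arm holds its last target.

## Working session

There is one attempt and no reset: what is moved stays moved. The work goes in short steps, Python scripts to look and compute and a tool call to move; the robot and the scene stay as the last step left them, time stands still between calls to the robot, and variables do not carry over. Pictures are saved under pics/ and viewed, and the job is handed in when it is done.

Besides the shell and the picture viewer there is one more tool, called as name(argument=value, ...) on one line, values as JSON. move_arm: Moves the arm, as the interface text tells. Its arguments: {"type":"object","properties":{"increments":{"type":"array","items":{"type":"number"}}},"required":["increments"]}

```bash
mkdir -p pics
python3 - <<'E'
from workcell import ctrl
import cv2,numpy as np
o=ctrl.get_obs()
for k in o: print(k,o[k])
for n in("top","side"):
    d=ctrl.get_image(n); cv2.imwrite(f"pics/{n}0.png",d["frame"][:,:,::-1])
    print(n,d["vertical_fov"],d["cx"],d["cy"],np.round(d["pose"],3).tolist())
    np.savez(f"{n}0.npz",**d)
E
```

```text
t 0.0
qpos [-1.18000534e+00  4.23838820e-01  1.63067519e+00 -3.61277616e-05
  1.08856727e+00 -1.90128368e-02]
qvel [ 8.71217923e-04 -6.44477710e-04  9.39529755e-04  3.37125216e-04
  1.46497334e-03  9.99247822e-05]
joint_torque [ 1.07965603e-03 -5.44625473e+01 -2.73669112e+01  6.42627035e-02
  2.26735091e-02 -1.33497074e-04]
ee_pos [ 248.8195796  -572.74640113  221.90876438]
orientation [-3.07444153e+00 -6.38952709e-01  4.81339731e-04]
ft_force [-0.64766654  0.55390135  0.45648571]
moment [-0.01558473 -0.01728332  0.02649152]
width 87.7725060788174
top 49.953872788280925 253.02120689247437 192.573756859855 [[0.009, -0.99, 0.139, 397.023], [-1.0, -0.008, 0.009, -23.558], [-0.008, -0.139, -0.99, 1375.073], [0.0, 0.0, 0.0, 1.0]]
side 49.103892849563415 250.08554337088717 195.05045288680301 [[-0.998, -0.046, 0.037, 526.492], [-0.059, 0.769, -0.636, 830.154], [0.0, -0.637, -0.771, 1060.965], [0.0, 0.0, 0.0, 1.0]]
```

View pics/top0.png

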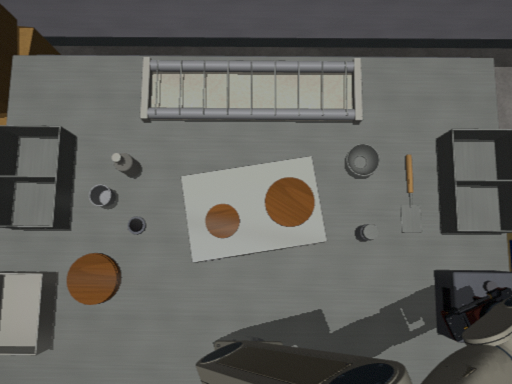

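View pics/side0.png

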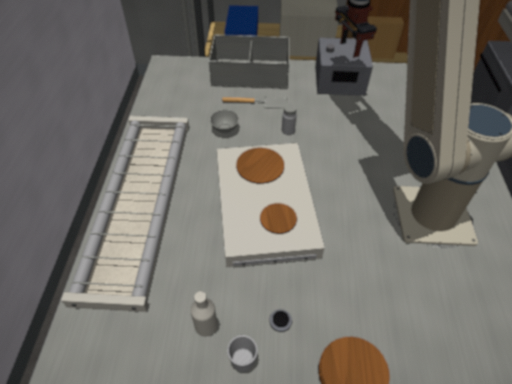

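The top view shows the bed with corners near (182,177), (311,157), (326,242) and (193,261). The large board is at (289,202), the small one at (222,221), the call button at (137,225) and the shaker at (369,233). Next I'll measure these.

```bash
cat > h.py <<'E'
import numpy as np,cv2
def ray(d,u,v):
    f=192/np.tan(np.radians(float(d["vertical_fov"]))/2)
    c=np.array([(u-float(d["cx"]))/f,(v-float(d["cy"]))/f,1]); P=d["pose"]
    return P[:3,3],P[:3,:3]@c
def onz(d,u,v,z):
    o,r=ray(d,u,v); return o+r*(z-o[2])/r[2]
def brown(im):
    h=cv2.cvtColor(im,cv2.COLOR_RGB2HSV); return cv2.inRange(h,(3,110,50),(20,255,255))
def white(im):
    h=cv2.cvtColor(im,cv2.COLOR_RGB2HSV); return cv2.inRange(h,(0,0,165),(179,40,255))
def boards(d):
    out=[]
    cs,_=cv2.findContours(brown(d["frame"]),cv2.RETR_EXTERNAL,cv2.CHAIN_APPROX_NONE)
    for c in cs:
        if cv2.contourArea(c)<400: continue
        p=np.array([onz(d,x,y,68)[:2] for x,y in c[:,0]],np.float32)
        (x,y),r=cv2.minEnclosingCircle(p); m=cv2.moments(p.reshape(-1,1,2))
        out.append((cv2.contourArea(c),c[:,0].mean(0).round(1),np.round([m['m10']/m['m00'],m['m01']/m['m00']],1),round(2*np.sqrt(m['m00']/np.pi),1)))
    return out
E
python3 - <<'E'
from h import *
for n in("top","side"):
    d=dict(np.load(n+"0.npz")); im=d["frame"]
    print(n); 
    for b in boards(d): print(b)
    # bed
    w=cv2.bitwise_or(white(im),brown(im)); 
    cs,_=cv2.findContours(cv2.morphologyEx(w,cv2.MORPH_OPEN,np.ones((3,3))),cv2.RETR_EXTERNAL,cv2.CHAIN_APPROX_NONE)
    for c in sorted(cs,key=cv2.contourArea)[-3:]:
        p=np.array([onz(d,x,y,60)[:2] for x,y in c[:,0]],np.float32)
        print(cv2.minAreaRect(c)[:2],cv2.minAreaRect(p))
    h=cv2.cvtColor(im,cv2.COLOR_RGB2HSV)
    k=(h[:,:,2]<45).astype(np.uint8)
    nn,l,s,cc=cv2.connectedComponentsWithStats(k)
    for i in range(1,nn):
        if 40<s[i,4]<600: print("dark",cc[i].round(1),s[i],onz(d,*cc[i],40).round(1), onz(d,*cc[i],60).round(1))
for n,r in(("top",(95,175,185,250)),("side",(230,290,340,350))):
    d=np.load(n+"0.npz")["frame"][r[1]:r[3],r[0]:r[2],::-1]
    cv2.imwrite(f"pics/b_{n}.png",cv2.resize(d,None,fx=6,fy=6,interpolation=cv2.INTER_NEAREST))
E
```

```text
top
(2020.0, array([ 93.6, 278.9]), array([305.7, 487.9]), np.float64(157.0))
(480.0, array([223.2, 216.1]), array([508.5,  83.4]), np.float64(78.7))
(1799.0, array([289.4, 201.6]), array([ 552.7, -126.9]), np.float64(153.1))
((222.0, 249.0), (22.0, 62.0)) ((400.5252685546875, 85.91271209716797), (68.99018859863281, 196.96060180664062), 0.5449956059455872)
((92.5, 278.5), (51.0, 51.0)) ((305.4786071777344, 491.26544189453125), (157.1512451171875, 160.3795928955078), 0.5371593832969666)
((251.15029907226562, 198.97686767578125), (65.08048248291016, 131.68153381347656)) ((561.6032104492188, -5.0733184814453125), (211.1320343017578, 423.6805419921875), 9.348379135131836)
dark [135.6 225.1] [130 220  12  12 119] [474.8 369.   40. ] [473.6 363.1  60. ]
dark [510.6 251.3] [509 240   3  29  47] [ 401.9 -834.3   40. ] [ 401.8 -822.1   60. ]
dark [221.8 351.4] [201 342  42  20 281] [85.5 81.4 40. ] [90.1 79.9 60. ]
dark [467.7 369.4] [462 364  14  13  59] [  40.9 -675.5   40. ] [  46.2 -665.8   60. ]
side
(2622.0, array([353.1, 365. ]), array([309.1, 495.6]), np.float64(131.7))
(762.0, array(
[... 616 characters left out ...]
072265625, 197.74642944335938), (108.10820007324219, 98.73995208740234)) ((529.0324096679688, -8.186813354492188), (279.9969177246094, 428.2764587402344), 9.46144962310791)
dark [199.1  25.4] [194   0  10  56 327] [  877.5 -1038.9    40. ] [  870.7 -1002.3    60. ]
dark [210.4  10.1] [207   0   7  22 109] [  841.5 -1188.8    40. ] [  835.4 -1149.2    60. ]
dark [317.8  66.2] [317  53   3  27  54] [ 331.6 -734.9   40. ] [ 335.4 -704.2   60. ]
dark [344.3  76.3] [331  70  28  13 324] [ 225.6 -668.9   40. ] [ 231.5 -639.5   60. ]
dark [506.9 171.2] [499 158  13  36 257] [-266.7 -165.4   40. ] [-251.2 -145.9   60. ]
dark [280.3 318.6] [274 312  14  14 167] [475.1 388.4  40. ] [476.1 397.   60. ]
```

```bash
python3 -c "
import cv2;a=cv2.imread('pics/b_top.png');b=cv2.imread('pics/b_side.png')
cv2.imwrite('pics/b1.png',cv2.resize(a,(540,450)));print(b.shape)"
```

```text
(360, 660, 3)
```

View pics/b1.png

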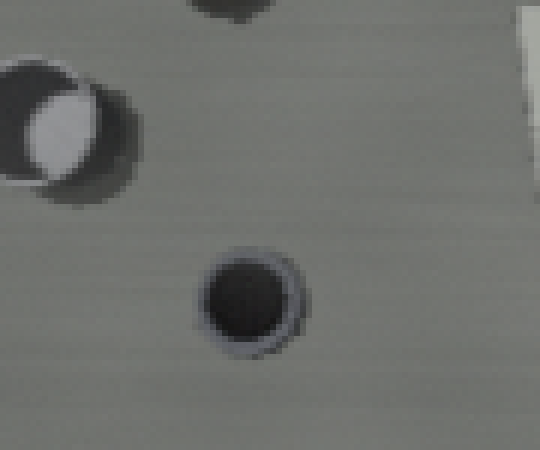

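View pics/b_side.png

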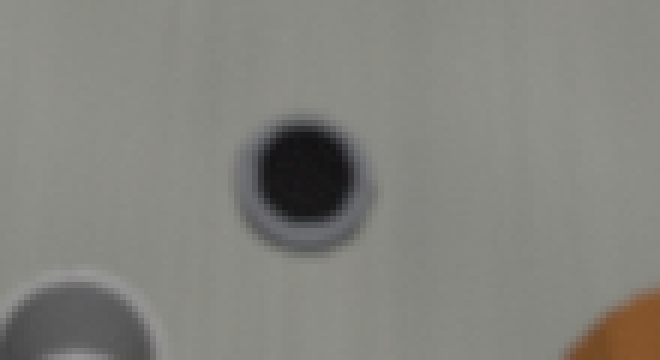

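Run:
```python
from h import *
for n,c in(("top",(289,202)),("side",(260,165))):
    d=dict(np.load(n+"0.npz")); im=d["frame"]
    h=cv2.cvtColor(im,cv2.COLOR_RGB2HSV)
    print(n,[tuple(h[c[1],c[0]+k]) for k in (-34,-30,-27,-25,-24,-23,-22,-20,0,20,22,23,24,25,27,30,34)])
    r=im[130:280,160:350,::-1]; cv2.imwrite(f"pics/z_{n}.png",cv2.resize(r,None,fx=4,fy=4,interpolation=cv2.INTER_NEAREST))
```

```text
top [(np.uint8(45), np.uint8(9), np.uint8(166)), (np.uint8(45), np.uint8(9), np.uint8(166)), (np.uint8(45), np.uint8(6), np.uint8(166)), (np.uint8(20), np.uint8(23), np.uint8(136)), (np.uint8(13), np.uint8(127), np.uint8(108)), (np.uint8(14), np.uint8(183), np.uint8(113)), (np.uint8(14), np.uint8(180), np.uint8(115)), (np.uint8(15), np.uint8(183), np.uint8(117)), (np.uint8(14), np.uint8(182), np.uint8(112)), (np.uint8(14), np.uint8(182), np.uint8(116)), (np.uint8(14), np.uint8(183), np.uint8(113)), (np.uint8(15), np.uint8(186), np.uint8(115)), (np.uint8(14), np.uint8(169), np.uint8(116)), (np.uint8(15), np.uint8(67), np.uint8(133)), (np.uint8(40), np.uint8(9), np.uint8(164)), (np.uint8(45), np.uint8(7), np.uint8(137)), (np.uint8(53), np.uint8(9), np.uint8(116))]
side [(np.uint8(21), np.uint8(22), np.uint8(196)), (np.uint8(19), np.uint8(22), np.uint8(195)), (np.uint8(23), np.uint8(22), np.uint8(195)), (np.uint8(17), np.uint8(38), np.uint8(176)), (np.uint8(14), np.uint8(75), np.uint8(150)), (np.uint8(14), np.uint8(135), np.uint8(128)), (np.uint8(14), np.uint8(167), np.uint8(122)), (np.uint8(14), np.uint8(168), np.uint8(123)), (np.uint8(14), np.uint8(169), np.uint8(130)), (np.uint8(14), np.uint8(169), np.uint8(134)), (np.uint8(14), np.uint8(166), np.uint8(134)), (np.uint8(13), np.uint8(113), np.uint8(144)), (np.uint8(14), np.uint8(56), np.uint8(168)), (np.uint8(17), np.uint8(28), np.uint8(189)), (np.uint8(21), np.uint8(22), np.uint8(195)), (np.uint8(23), np.uint8(21), np.uint8(195)), (np.uint8(23), np.uint8(22), np.uint8(195))]
```

View pics/z_top.png

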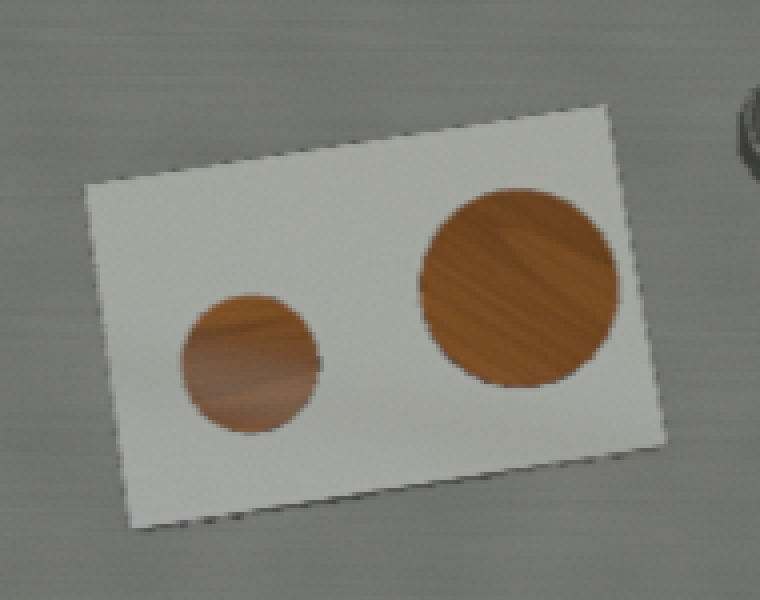

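View pics/z_side.png

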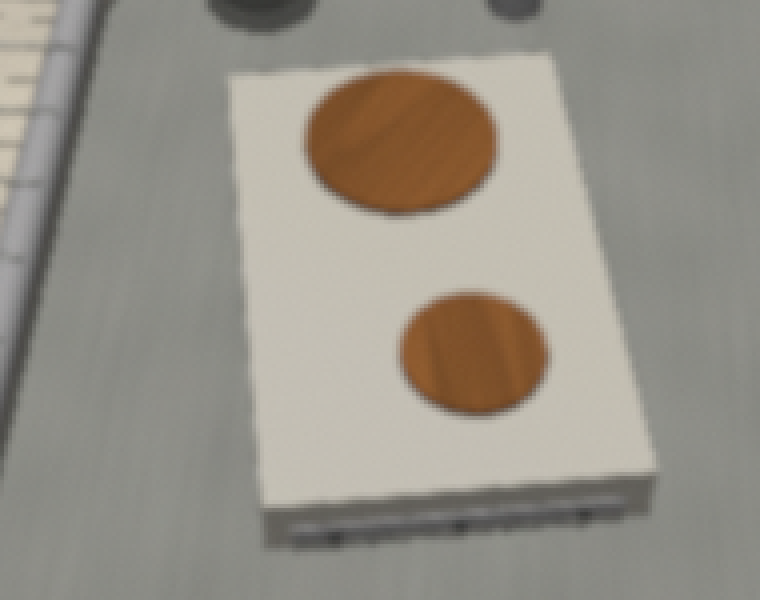

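```bash
cat >> h.py <<'E'
def bed(d):
    im=d["frame"]; h=cv2.cvtColor(im,cv2.COLOR_RGB2HSV)
    m=((h[...,2]>(140 if d["pose"][2,3]>1200 else 170))|((h[...,0]<20)&(h[...,1]>60))).astype(np.uint8)
    n,l,s,c=cv2.connectedComponentsWithStats(m)
    k=(l==l[214,240]).astype(np.uint8) if l[214,240] else m
    cs,_=cv2.findContours(k,cv2.RETR_EXTERNAL,cv2.CHAIN_APPROX_NONE)
    c=max(cs,key=cv2.contourArea)
    p=np.array([onz(d,x,y,60)[:2] for x,y in c[:,0]],np.float32)
    return cv2.minAreaRect(p),p
def boards2(d):
    im=d["frame"]; h=cv2.cvtColor(im,cv2.COLOR_RGB2HSV)
    m=((h[...,0]<22)&(h[...,1]>70)).astype(np.uint8)
    cs,_=cv2.findContours(m,cv2.RETR_EXTERNAL,cv2.CHAIN_APPROX_NONE); out=[]
    for c in cs:
        (x,y)=c[:,0].mean(0)
        if cv2.contourArea(c)<400 : continue
        (x,y),ax,_=cv2.fitEllipse(c); 
        if max(ax)>60: continue
        p=np.array([onz(d,a,b,66)[:2] for a,b in c[:,0]],np.float32)
        e=cv2.fitEllipse(p); out.append((round(x,1),round(y,1),np.round(e[0],1),np.round(e[1],1)))
    return out
E
python3 - <<'E'
from h import *
for n in("top","side"):
    d=dict(np.load(n+"0.npz")); b,p=bed(d); print(n,b); print(cv2.boxPoints(b))
    a=np.radians(8.8)
    for x in boards2(d): print(x)
E
```

```text
top ((531.8834228515625, -9.820266723632812), (278.0826416015625, 430.5225830078125), 9.417683601379395)
[[ 359.49286  179.78828]
 [ 429.93945 -244.9316 ]
 [ 704.274   -199.42882]
 [ 633.8274   225.29106]]
(93.0, 278.5, array([305.8, 486.5]), array([156.7, 166.4]))
(222.1, 220.4, array([490.7,  86.6]), array([104.4, 106.5]))
(289.3, 201.6, array([ 553.2, -127. ]), array([154.4, 157. ]))
side ((528.3717651367188, -8.077117919921875), (277.2674865722656, 426.894775390625), 9.451498031616211)
[[ 356.5692   179.7073 ]
 [ 426.67078 -241.39236]
 [ 700.1743  -195.86154]
 [ 630.07275  225.23813]]
(277.9, 217.9, array([487.5,  89.1]), array([105.6, 107.4]))
(259.9, 165.0, array([ 550.1, -123.5]), array([153.7, 156.1]))
```

```bash
cat >> h.py <<'E'
from scipy.spatial.transform import Rotation as R
YAW=np.radians(9.43); U=np.array([np.cos(YAW),np.sin(YAW)]); V=np.array([-U[1],U[0]]); C=np.array([530.1,-9.0])
def bw(u,v): return C+u*U+v*V
def inc(o,xyz,jaw=None):
    Rm=R.from_rotvec(o["orientation"]).as_matrix()
    s=Rm.T@(np.array(xyz)-o["ee_pos"]); yaw=0
    if jaw is not None:
        a=Rm.T@np.array([jaw[0],jaw[1],0]); yaw=np.degrees(np.arctan2(-a[0],a[1])); yaw=(yaw+90)%180-90
    return s.round(1),round(yaw,1)
E
python3 - <<'E'
from h import *
from workcell import ctrl
o=ctrl.get_obs(); print(R.from_rotvec(o["orientation"]).as_matrix().round(3))
p=bw(-105,-118); print(p,inc(o,[*p,222],V),inc(o,[*p,120],V))
E
```

```text
[[ 0.917  0.398 -0.001]
 [ 0.398 -0.917  0.001]
 [ 0.    -0.001 -1.   ]]
[ 445.85233247 -142.60887139] (array([ 352.1, -316. ,    0.4]), np.float64(14.0)) (array([ 352.1, -315.9,  102.4]), np.float64(14.0))
```

move_arm(increments=[0,120,-108,0,7,0,240,-216,0,14,0,352,-316,0,14,0,352,-316,0,14,0,352,-316,0,14,0,352,-316,0,14,0,352,-316,0,14,0,352,-316,0,14,0,352,-316,0,14,0,352,-316,0,14,0,352,-316,102,14,0,352,-316,102,14])

```text
t: 1.6
ee_pos: [444.6, -143.7, 118.8]
orientation: [-3.13, -0.256, 0.002]
ft_force: [-0.2, -0.1, 0.2]
width: 87.6
```

Run:
```python
from h import *
from workcell import ctrl
o=ctrl.get_obs(); print(o["t"],o["ee_pos"],o["ft_force"],o["qpos"].round(2))
p=bw(-105,-118)
print(R.from_rotvec(o["orientation"]).as_matrix().round(3),inc(o,[*p,63],V))
d=ctrl.get_image("wrist"); cv2.imwrite("pics/w1.png",d["frame"][:,:,::-1]); print(d["mount"].round(2).tolist(),d["vertical_fov"],d["cx"],d["cy"])
```

```text
1.6 [ 444.61225435 -143.70336915  118.81709696] [-0.23772047 -0.10553305  0.20326039] [-0.34  0.36  2.04  0.    0.74  1.07]
[[ 0.987  0.163 -0.001]
 [ 0.163 -0.987  0.001]
 [-0.001 -0.002 -1.   ]] (array([ 1.5, -0.8, 55.8]), np.float64(-0.1))
[[0.0, -0.95, -0.3, 83.39], [1.0, 0.0, 0.0, -1.13], [-0.0, -0.3, 0.95, -162.93], [0.0, 0.0, 0.0, 1.0]] 61.584374027776434 256.08049069380513 192.5697440691776
```

View pics/w1.png

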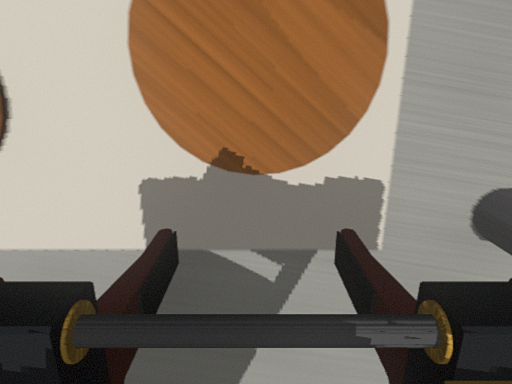

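The wrist view shows the board (columns 129 to 388) centred between the fingers at about column 258, and the bed's near edge is level at row 249. The alignment is good, so I'll descend behind the board.

move_arm(increments=[0,1,-1,30,0,0,1,-1,50,0,0,1,-1,54,0,0,1,-1,54,0])

```text
t: 2.15
ee_pos: [442.4, -142.3, 61.6]
orientation: [-3.127, -0.254, 0.011]
ft_force: [0.0, -0.9, 0.3]
width: 87.5
```

Run:
```python
from h import *
from workcell import ctrl
o=ctrl.get_obs(); print(o["t"],o["ee_pos"],o["ft_force"])
for u in (2.3-77,100-77,85-77): print(u,inc(o,[*bw(u,-118),63.5],V))
```

```text
2.15 [ 442.4439187  -142.26150132   61.60713209] [ 0.02167807 -0.94595206  0.31999872]
-74.7 (array([33.6,  0.8, -2.1]), np.float64(-0.1))
23 (array([131.3,   0.6,  -2.8]), np.float64(-0.1))
8 (array([116.3,   0.6,  -2.7]), np.float64(-0.1))
```

move_arm(increments=[0,10,0.5,-2.5,0,0,20,0.5,-2.5,0,0,30,0.5,-2.5,0,0,36,0.5,-2.5,0,0,42,0.5,-2.5,0,0,48,0.5,-2.5,0,0,54,0.5,-2.5,0,0,60,0.5,-2.5,0,0,66,0.5,-2.5,0,0,72,0.5,-2.5,0,0,76,0.5,-2.5,0,0,76,0.5,-2.5,0])

```text
t: 3.65
ee_pos: [518.1, -130.5, 63.6]
orientation: [-3.127, -0.254, 0.01]
ft_force: [-0.3, 0.1, -0.1]
width: 87.9
```

```bash
cat > m.py <<'E'
from h import *
from workcell import ctrl
import sys
o=ctrl.get_obs(); print(o["t"],o["ee_pos"],o["ft_force"])
e=o["ee_pos"][:2]-C; print("tcp u,v",e@U,e@V)
for n in("top","side"):
    d=ctrl.get_image(n); d0=dict(np.load(n+"0.npz")); b,_=bed(d0); c=np.array(b[0])
    cv2.imwrite(f"pics/{n}_{sys.argv[1]}.png",d["frame"][:,:,::-1])
    for x in boards2(d):
        q=x[2]-c; print(n,x[0],x[1],x[3],"u,v",(q@U).round(1),(q@V).round(1))
for u in (8,23): print(u,inc(o,[*bw(u,-118),63.5],V))
E
python3 m.py 1
```

```text
3.65 [ 518.12527171 -130.49225104   63.60413203] [-0.34958499  0.06117851 -0.06151516]
tcp u,v -31.718502996001693 -117.88849709745413
top 93.1 278.5 [156.7 166.6] u,v -141.7 526.7
top 222.1 220.4 [104.7 106.6] u,v -25.0 101.7
top 283.7 182.3 [110.8 150. ] u,v 65.8 -112.0
side 277.9 217.9 [105.6 107.4] u,v -24.4 102.6
side 249.7 166.2 [150.8 189.9] u,v 35.8 -115.2
side 489.0 20.2 [178.7 531.8] u,v -1186.6 -949.2
8 (array([39.7,  0. , -0.1]), np.float64(-0.1))
23 (array([54.7, -0. , -0.2]), np.float64(-0.1))
```

```bash
python3 -c "
import cv2,numpy as np
a=cv2.imread('pics/top_1.png');b=cv2.imread('pics/side_1.png')
cv2.imwrite('pics/ts1.png',np.hstack([cv2.resize(i[110:290,150:350],None,fx=2,fy=2) for i in(a,b)]))"
```

```text
(no output)
```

View pics/ts1.png

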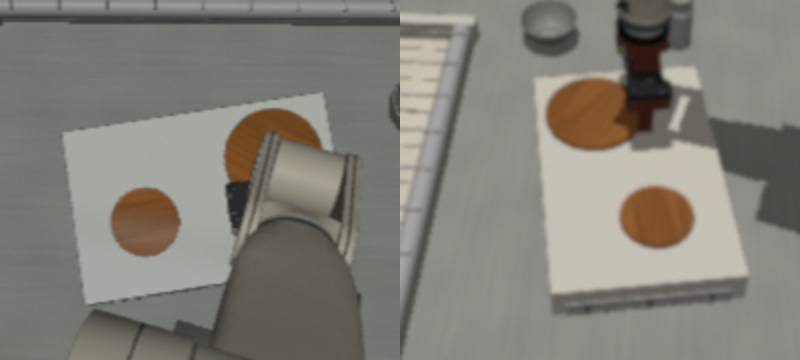

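Both views show the board nested against the open fingers. It has moved straight, close to the far edge, and the small board hasn't moved. I'll push further but stop short, then back off to measure.

move_arm(increments=[0,6,0,0,0,0,12,0,0,0,0,18,0,0,0,0,24,0,0,0,0,30,0,0,0,0,36,0,0,0,0,41,0,0,0,0,45,0,0,0,0,46,0,0,0,0,46,0,0,0])

```text
t: 5.0
ee_pos: [563.3, -123.1, 63.3]
orientation: [-3.127, -0.254, 0.01]
ft_force: [-0.6, -0.5, -0.3]
width: 87.9
```

Run:
```python
from h import *
from workcell import ctrl
o=ctrl.get_obs(); e=o["ee_pos"][:2]-C; print(o["t"],o["ee_pos"],"tcp u,v",e@U,e@V,o["ft_force"])
```

```text
5.0 [ 563.31478126 -123.08874798   63.30121773] tcp u,v 14.073347032452284 -117.98900377819906 [-0.63995505 -0.48388181 -0.29052521]
```

move_arm(increments=[0,-40,0,0,0,0,-60,0,-40,0,0,-60,0,-100,0,0,-110,0,-140,0,0,-160,0,-140,0,0,-160,0,-140,0,0,-160,0,-140,0])

```text
t: 5.88
ee_pos: [407.2, -149.7, 204.7]
orientation: [-3.128, -0.253, 0.007]
ft_force: [0.2, 0.4, 0.5]
width: 88.1
```

```bash
python3 m.py 2
```

```text
5.875 [ 407.20644421 -149.68113229  204.68347711] [0.15428993 0.37862475 0.4662467 ]
tcp u,v -144.28238435325366 -118.64485071657388
top 93.1 278.5 [156.8 166.8] u,v -141.6 526.5
top 222.1 220.4 [104.6 106.4] u,v -24.8 101.8
top 284.2 174.3 [155.1 157.2] u,v 91.6 -117.6
side 277.9 217.9 [105.6 107.4] u,v -24.4 102.6
side 232.5 167.5 [154.3 157.7] u,v 92.4 -115.4
8 (array([152.9,  -0.6, 140.6]), np.float64(-0.2))
23 (array([167.9,  -0.7, 140.5]), np.float64(-0.2))
```

```bash
python3 -c "
import cv2,numpy as np
a=cv2.imread('pics/top_2.png');b=cv2.imread('pics/side_2.png')
cv2.imwrite('pics/ts2.png',np.hstack([cv2.resize(i[110:290,150:350],None,fx=2,fy=2) for i in(a,b)]))"
```

```text
(no output)
```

View pics/ts2.png

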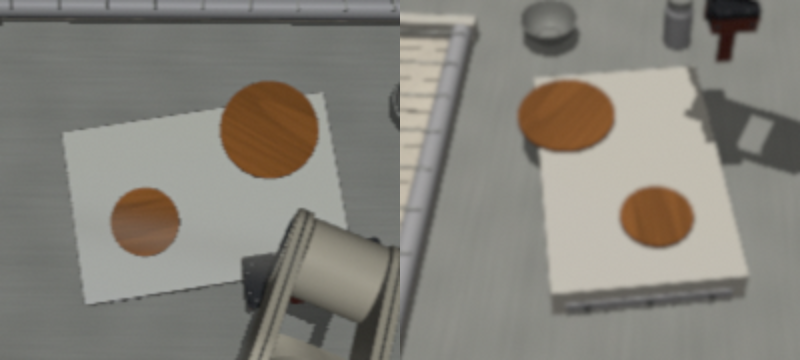

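The board is at u ≈ 92 mm in both views (91.6 and 92.4), an overhang of about 32 mm, so it needs 8 mm more. I'll go back down behind it and push to TCP u ≈ 22.

move_arm(increments=[0,50,-0.5,0,0,0,100,-0.5,30,0,0,114,-0.5,80,0,0,114,-0.5,120,0,0,114,-0.5,138,0,0,114,-0.5,140,0,0,114,-0.5,140,0])

```text
t: 6.85
ee_pos: [520.2, -130.4, 64.7]
orientation: [-3.128, -0.254, 0.006]
ft_force: [1.2, -0.2, 0.5]
width: 88.0
```

Run:
```python
from h import *
from workcell import ctrl
o=ctrl.get_obs(); e=o["ee_pos"][:2]-C; print(o["t"],o["ee_pos"],"tcp u,v",e@U,e@V,o["ft_force"],inc(o,[*bw(22,-117.5),63.5],V))
```

```text
6.85 [ 520.16319206 -130.42038729   64.71982648] tcp u,v -29.696347726247463 -118.1515024584017 [ 1.1755352  -0.18083218  0.4940029 ] (array([51.7, -0.8,  1. ]), np.float64(-0.1))
```

move_arm(increments=[0,15,-0.5,1,0,0,30,-0.5,1,0,0,38,-0.5,1,0,0,42,-0.5,1,0,0,46,-0.5,1,0,0,49,-0.5,1,0,0,51,-0.5,1,0,0,52,-0.5,1,0,0,52,-0.5,1,0,0,52,-0.5,1,0])

```text
t: 8.1
ee_pos: [571.4, -121.5, 63.5]
orientation: [-3.128, -0.254, 0.006]
ft_force: [-0.8, 0.4, -0.5]
width: 87.9
```

move_arm(increments=[0,-40,0,0,0,0,-60,0,-40,0,0,-60,0,-100,0,0,-110,0,-140,0,0,-160,0,-140,0,0,-160,0,-140,0,0,-160,0,-140,0])

```text
t: 8.98
ee_pos: [415.0, -148.1, 204.6]
orientation: [-3.129, -0.254, 0.003]
ft_force: [-0.5, -0.7, -0.1]
width: 87.6
```

```bash
python3 m.py 3
python3 - <<'E'
from h import *
# triangulate the button centre from both views
A=[];b=[]
for n,uv in(("top",(135.6,225.1)),("side",(280.3,318.6))):
    o,r=ray(dict(np.load(n+"0.npz")),*uv); r/=np.linalg.norm(r); M=np.eye(3)-np.outer(r,r); A.append(M); b.append(M@o)
print(np.linalg.solve(sum(A),sum(b)))
for z in(15,20,25,30): print(z,[onz(dict(np.load(n+"0.npz")),*uv,z).round(1) for n,uv in(("top",(135.6,225.1)),("side",(280.3,318.6)))])
E
```

```text
8.975 [ 414.98276065 -148.08966672  204.56426952] [-0.46669212 -0.72352471 -0.06479315]
tcp u,v -136.35040339346924 -118.34898258652511
top 93.1 278.5 [156.7 166.4] u,v -141.6 526.6
top 222.1 220.4 [104.6 106.4] u,v -24.8 101.8
top 283.7 171.9 [154.8 157.6] u,v 99.7 -117.4
side 278.0 217.8 [105.6 107.5] u,v -24.4 102.5
side 230.0 167.8 [155.4 157.6] u,v 100.4 -115.2
8 (array([144.6,  -0.4, 140.9]), np.float64(-0.2))
23 (array([159.6,  -0.5, 140.8]), np.float64(-0.2))
[475.00973568 376.89686893  13.73067025]
15 [array([476.1, 376.4,  15. ]), array([474. , 377.6,  15. ])]
20 [array([475.8, 374.9,  20. ]), array([474.2, 379.8,  20. ])]
25 [array([475.5, 373.4,  25. ]), array([474.5, 381.9,  25. ])]
30 [array([475.2, 372. ,  30. ]), array([474.7, 384.1,  30. ])]
```

The overhang now reads 40 mm in both views (u = 99.7 and 100.4, where 100 is the target), and the small board hasn't moved. On to the button at about (475, 377).

Run:
```python
from h import *
from workcell import ctrl
o=ctrl.get_obs(); print(inc(o,[475,377.3,205],V),inc(o,[475,377.3,80],V))
```

```text
(array([ 1.440e+02, -5.086e+02,  2.000e-01]), np.float64(-0.1)) (array([ 144.3, -508.2,  125.2]), np.float64(-0.1))
```

move_arm(increments=[255,15,-50,0,0,255,30,-110,0,0,255,48,-170,0,0,255,65,-230,0,0,255,82,-290,0,0,255,100,-350,0,0,255,117,-410,0,0,255,134,-470,0,0,255,144,-508,0,0,255,144,-508,0,0,255,144,-508,0,0,255,144,-508,0,0])

```text
t: 10.58
ee_pos: [475.1, 375.7, 204.9]
orientation: [-3.129, -0.254, 0.005]
ft_force: [-0.2, -0.5, 0.0]
width: 0.7
```

```bash
cat > w.py <<'E'
from h import *
from workcell import ctrl
import sys
o=ctrl.get_obs(); print(o["t"],o["ee_pos"],o["ft_force"],o["width"],o["qpos"].round(2)); print(inc(o,[475,377.3,60],V))
d=ctrl.get_image("wrist"); cv2.imwrite(f"pics/w{sys.argv[1]}.png",d["frame"][:,:,::-1])
T=np.eye(4);T[:3,:3]=R.from_rotvec(o["orientation"]).as_matrix();T[:3,3]=o["ee_pos"]
d["pose"]=T@d["mount"]
k=(cv2.cvtColor(d["frame"],cv2.COLOR_RGB2HSV)[...,2]<45).astype(np.uint8); n,l,s,c=cv2.connectedComponentsWithStats(k)
for i in range(1,n):
    if s[i,4]>300: print(c[i],s[i],onz(d,*c[i],15).round(1),onz(d,*c[i],25).round(1))
E
python3 w.py 2
```

```text
10.575 [475.09133803 375.700081   204.89305341] [-0.20284126 -0.46453381  0.00185602] 0.7383236372093072 [0.65 0.42 1.69 0.   1.04 2.05]
(array([  0.6,  -1.3, 144.9]), np.float64(-0.2))
[255.86404293 169.33363148] [ 237  150   39   39 1118] [474.1 377.1  15. ] [476.5 377.5  25. ]
[258.4292613  331.73865647] [  137   232   240   152 20915] [255.8 338.   15. ] [264.4 339.5  25. ]
[ 41.43809524 314.53714286] [  0 301 141  21 525] [236.6 622.3  15. ] [245.8 615.7  25. ]
[ 12.97341513 366.23415133] [  0 347  31  37 978] [142.9 664.6  15. ] [154.7 656.8  25. ]
[499.82132565 366.70028818] [482 347  30  37 694] [252.1  -1.3  15. ] [260.8   9.8  25. ]
```

View pics/w2.png

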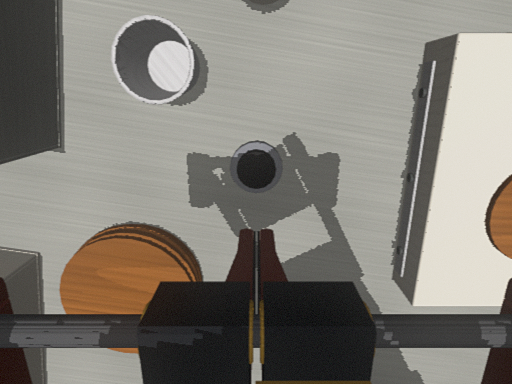

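The wrist view has the button at pixel (256,169), which casts to (475,377). That agrees with the other two cameras, and the fingers are closed above it. I'll come down and feel for contact.

move_arm(increments=[255,0.5,-1.5,50,0,255,0.5,-1.5,100,0,255,0.5,-1.5,140,0,255,0.5,-1.5,160,0,255,0.5,-1.5,165,0,255,0.5,-1.5,165,0,255,0.5,-1.5,165,0])

```text
t: 11.5
ee_pos: [475.9, 378.2, 41.7]
orientation: [-3.128, -0.253, 0.001]
ft_force: [0.2, -0.0, 0.1]
width: 0.2
```

move_arm(increments=[255,0,0,5,0,255,0,0,10,0,255,0,0,10,0])

```text
t: 11.88
ee_pos: [475.5, 378.1, 31.3]
orientation: [-3.128, -0.253, 0.002]
ft_force: [-0.8, 0.2, -0.4]
width: 0.3
```

move_arm(increments=[255,0,0,2,0,255,0,0,4,0,255,0,0,4,0])

```text
t: 12.25
ee_pos: [475.4, 378.0, 27.0]
orientation: [-3.128, -0.253, 0.003]
ft_force: [0.2, 0.2, 0.7]
width: 0.6
```

move_arm(increments=[255,0,0,1.5,0,255,0,0,3,0,255,0,0,3,0])

```text
t: 12.62
ee_pos: [475.3, 377.9, 23.9]
orientation: [-3.128, -0.253, 0.003]
ft_force: [0.7, 0.5, -0.4]
width: 0.5
```

move_arm(increments=[255,0,0,1.5,0,255,0,0,3,0,255,0,0,3,0])

```text
t: 13.0
ee_pos: [475.4, 378.1, 21.0]
orientation: [-3.128, -0.253, 0.003]
ft_force: [0.1, -0.1, 1.6]
width: 0.2
```

move_arm(increments=[255,0,0,1,0,255,0,0,2,0,255,0,0,2,0])

```text
t: 13.38
ee_pos: [475.4, 378.0, 19.0]
orientation: [-3.128, -0.253, 0.003]
ft_force: [-1.0, 0.3, 3.1]
width: 0.2
```

move_arm(increments=[255,0,0,1,0,255,0,0,2,0,255,0,0,2,0])

```text
t: 13.75
ee_pos: [475.4, 378.0, 17.0]
orientation: [-3.128, -0.253, 0.003]
ft_force: [-0.1, -1.1, 5.2]
width: 0.4
```

move_arm(increments=[255,0,0,1,0,255,0,0,2,0,255,0,0,2,0])

```text
t: 14.12
ee_pos: [475.5, 378.1, 16.2]
orientation: [-3.128, -0.253, 0.003]
ft_force: [-2.4, -3.6, 16.7]
width: 0.4
```

The button is bottomed: 16.7 N with the tool stopped at z 16.2. I'll release it and retreat.

move_arm(increments=[255,0,0,-10,0,255,0,0,-40,0,255,0,0,-100,0,255,0,0,-160,0,255,0,0,-220,0,255,0,0,-220,0,255,-60,30,-220,0,255,-120,60,-220,0,255,-120,60,-220,0,255,-120,60,-220,0,255,-120,60,-220,0])

```text
t: 15.5
ee_pos: [368.5, 299.9, 236.1]
orientation: [-3.128, -0.253, 0.002]
ft_force: [-0.3, -0.2, -0.2]
width: 0.9
```

```bash
python3 m.py 4;python3 -c "
import cv2,numpy as np
a=cv2.imread('pics/top_4.png');b=cv2.imread('pics/side_4.png')
cv2.imwrite('pics/ts4.png',cv2.resize(np.hstack([a,b]),(800,300)))"
```

```text
15.5 [368.4509828  299.90885195 236.10622453] [-0.26525388 -0.19584356 -0.19807046]
tcp u,v -108.85217368941845 331.219395352298
top 222.1 220.4 [104.6 106.4] u,v -24.8 101.8
top 283.7 171.9 [154.9 157.6] u,v 99.7 -117.3
side 342.9 223.4 [ 87.  123.4] u,v -209.8 142.4
side 277.9 217.9 [105.6 107.4] u,v -24.4 102.6
side 230.0 167.8 [155.2 157.7] u,v 100.4 -115.2
8 (array([118.4, 449.5, 170.8]), np.float64(-0.2))
23 (array([133.4, 449.5, 170.8]), np.float64(-0.2))
```

View pics/ts4.png

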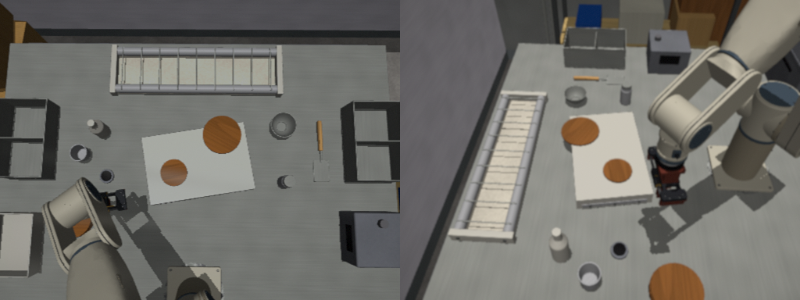

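The final views show the large board over the far edge. The small board, bottle, cup, bowl, shaker and turner are where they started, and the arm is well clear.

```bash
python3 -c "
from workcell import ctrl
print(ctrl.close_job())"
```

```text
the job is handed in; nothing more can be done
None
```

I pushed the large board out over the bed's far edge with the open fingers, in two strokes and a short correcting push. I then pressed the call button with the closed fingers, let it go, drew the arm clear and handed the job in at about 15.5 s.

- **Overhang:** about 40 mm. The board's centre measures 99.7 mm from the bed's centre in the top view and 100.4 mm in the side view, against a target of 100 mm. The readings were the same before and after the button press.
- **Button:** contact came at about z 22 mm, the force rose to 5 N at 17 mm, then to 16.7 N at 16.2 mm, where it stopped. That means it was fully down. I released it upward, but saw its return only roughly, in the last pictures.
- **Everything else:** the small board's position is unchanged to within 0.1 mm in both views. I checked the other objects only by eye in the last pictures, and they look unmoved. The tool force is near zero.
- **Disagreement:** the two fixed cameras differ by about 3 mm in absolute position, so I measured the overhang relative to the bed in each view. They also put the button's height at about 14 mm, which was too low, so I found it by touch.

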